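# Cover a vacuum chamber and hold a transfer rod through both bushings

### The arm

A 6-joint arm with a two-finger parallel gripper is mounted at the origin on the work surface. World frame = base frame: x ahead of the robot, y to its left, z up, the work surface at z = 0. Lengths are in m, angles in degrees, forces in N, time in s.
With the tool pointing down it reaches from about 0.4 to 0.825 m from the base axis. Payload 7 kg.
Tool frame: the origin (TCP) lies at the very end of the fingers, on their centre line; the grasp point (between the pads) lies 19 mm behind it; x points along the fingers, y is the direction in which the jaws open and shut, and the axes are right-handed (so a half turn about x gives the same grasp; the last joint's range is limited). The gripper opens to 88 mm and grips with 3 to 60 N. Pads are 19 mm wide; open, the fingers measure 130 mm over their backs; the gripper's body (78 mm by 193 mm) begins 47 mm behind the grasp point.
Start: joints at [85.491, 20.546, 0.682, 0, -70.136, -16.507], TCP at [0.242, 0.63, 0.227] pointing down, gripper open.
Joint ranges: [-176.03, 176.03], [-82.01, 121.73], [-58.28, 71.71], [-173.87, 95.51], [-174.79, -0.11], [-173.66, 173.66]. Speed limits (degrees/s): [136.94, 136.94, 172.46, 180, 180, 180].

### API

Orientations are given as [roll, pitch, yaw] about the fixed x, y, z axes, in that order (R = Rz(yaw) Ry(pitch) Rx(roll)).
In Python, from plant import monitor, eyes, ticket gives the robot as it stands. The module is installed in compiled form; this text tells all that it offers.
- The arm moves only by the shell command python3 -m crank 'ROWS'. ROWS is JSON, a list of rows, each an object with "linear": the shift along the world's x, y, z in units of 60 mm (1.0 is 60 mm), a list of three; "rot": the turn, a rotation vector about the world's x, y, z in units of 5 degrees (1.0 is 5 degrees), a list of three; "hand": the opening, from 0 (shut) to 1 (fully open). In form: [{"linear": [tx, ty, tz], "rot": [ax, ay, az], "hand": hand}, ...]. A call has 1 to 20 rows; each row shifts and turns the pose as measured when the row begins; what a row does not reach is not made up. A row lasts 1/8 s, in which the tool goes at most 62.5 mm and 10.7 degrees, less where a joint would pass 70% of its speed; a pose out of reach is approached as far as the arm can. A call is refused whole if a number of a shift passes 1 or a number of a turn 1, either way. A call with a gripper value outside its range is refused whole. The fingers move at their own pace and stop on an object; the grip force is fixed at half the most. Time passes only in rows, so rows that do not move let the fingers close. It gives the time, the measured TCP pose, the force and the opening at its end, in the units of the state.
- monitor.get_obs(): the state, without advancing time (a new reading comes with each control period).
- eyes.snapshot(name): name is "scene" or "top"; returns a dict with "image" (400x640x3 uint8, red, green, blue), "depth" (400x640 float32, m along the optical axis (not along the pixel's ray), 0 where there is no reading), "K" (3x3 intrinsics, pixels), "camera_from_world" (4x4, takes a point from world to camera coordinates). Camera axes: x right, y up, looking along -z (the intrinsics and any distortion apply to the point x, -y, -z); pixel columns grow to the right and rows downward; lengths in m; the calibration is good to about 2 mm. A picture is of the moment at which its call begins.
- ticket.close_job(): hands the job in, once; it reports no verdict.
The state is a dict: "clock": time; "joint_pos": joint angles; "qvel": joint speeds; "tau": joint torques, N m; "tool_pos": TCP position; "orientation": TCP orientation; "force": force on the tool from outside, world axes, zero at the start; "moment": the same for the moment, N m; "opening": finger opening in m.
Only numpy, scipy, OpenCV 4.12 (cv2) and the standard library are available. Lean on these libraries where they do the work, as an engineer would, in place of code of your own. Each camera call takes 0.05 s, during which the arm holds its last target.

### The job

Set the loose hubbed cover onto the open vacuum chamber so that it sits fully home and level on the rim (lower it on, do not drop it) and let go of it. Then take the knobbed transfer rod out of its stand and thread it, tip down, through the bushing in the cover's hub and on through the second bushing inside the chamber below. Finish while still holding the rod there: upright and still, its tip clearly out below the lower bushing and its knob about a centimetre above the hub, not resting on it; leave everything else on the bench where it is.

Things in the scene. Friction and masses are not known exactly. Their poses are not given: they have to be found in the camera images.
- chamber: Round steel vacuum chamber bolted to the bench, open at the top; never moves. Top flange 122 mm across and 14 mm thick, inner bore 81 mm, rim 95 mm above the bench, inner floor 8 mm above the bench. Three flanged side ports, all below the rim, reach up to 100 mm from the axis. Origin: on the axis at bench level; z up.
- chamber_rim (a point): Centre of the chamber's mouth, on its axis in the plane of the rim, 95 mm above the bench. The flat rim carries the cover.
- lower_bushing (a point): Centre of the top face of the lower bushing: a fixed brass ring on the chamber's axis, on three spokes inside it. Hole 16 mm, 15 mm long; its top lies 35 mm and its bottom 50 mm below the rim. Hidden once the cover is on.
- cover: Loose aluminium cover, 0.3 kg, right way up on the bench: disc 110 mm across, 8 mm thick; under it a spigot 76 mm across, 6 mm deep (fits the 81 mm bore); on it a central hub, 32 mm across, 30 mm tall, to grip it by, with a 15.5 mm hole right through. Origin: on the axis at the spigot's underside; z up; disc +6 to +14 mm, hub top +44 mm. Seated, the origin is 6 mm below chamber_rim.
- cover_bushing (a point): Centre of the hub's top face, the mouth of the cover's bushing: 15.5 mm hole, straight through (38 mm long). Seated, it lies 38 mm above the chamber rim, in line with the lower bushing to about 2.5 mm.
- rod: Steel transfer rod, 0.16 kg, 160 mm long, upright, tip down, in one of the stand's two holes (may lean 1 degree): shaft 12 mm thick, 118 mm long, its last 8 mm tapering to 5 mm; above it a round knurled knob, 22 mm thick, 42 mm tall, to grip it by. Origin: at the tip (5 mm above the bench at the start), on the axis; z along the rod to the knob, which spans +118 to +160 mm.
- rod_tip (a point): The rod's lower end, on its axis (same point as the rod's origin).
- rod_shoulder (a point): Underside of the rod's knob, on the axis, 118 mm from the tip.
- stand: White plastic block bolted to the bench, 60 x 150 x 50 mm, with two 13.4 mm holes 45 mm deep, 80 mm apart along its long (y) axis. One holds the rod, the other a stud. Origin: centre of its underside; z up. It may be on either side of the chamber, with the cover on the other side.
- stud: Bystander: plain steel stud without knob, 12 mm thick, 90 mm long, upright in the stand's other hole. Leave it.
- gasket: Bystander: flat copper ring 82 mm across, 4 mm thick, on the bench beside the chamber. Leave it.
- blank: Bystander: plain steel blank flange without hub, 90 mm across, 13 mm thick. Leave it.
- wrench: Bystander: steel wrench 170 mm long, flat on the bench. Leave it.
- bolt_tray: Bystander: blue open tray of bolts, 100 x 140 x 35 mm. Leave it.
- stage: Bystander: round sample stage on three posts, 96 mm across, 102 mm tall. Leave it.
- hexkey: Bystander: dark L-shaped hex key, 110 mm long, on a paper wipe. Leave it.
Things that resemble listed ones, but are neither listed nor needed, are in the scene too. Leave any brown or red look-alike of the cover alone.

How it is judged (in metres and radians):
On the way, in this order (a step that is already met when the one before it is completed fails the run):
1. the cover sits fully home and level on the chamber rim, let go (horizontal distance between cover and chamber_rim below 0.004 m and z of cover in the frame of chamber_rim between -0.008 and -0.004 m and angle between cover's own z axis and vertical below 0.03 rad and contact force between the fingers and cover below 0.1 N), for 0.2 s.
2. the rod's tip is inside the bushing of the seated cover (horizontal distance between cover and chamber_rim below 0.004 m and z of cover in the frame of chamber_rim between -0.008 and -0.004 m and angle between cover's own z axis and vertical below 0.03 rad and z of rod_tip in the frame of cover_bushing between -0.06 and -0.005 m and horizontal distance between rod_tip and cover_bushing below 0.008 m).
At the end, for the whole second after the job is handed in: Cover seated: centred to 4 mm, height to 2 mm, tilt under 0.03 rad, untouched. Rod through both bushings: tip 5 mm or more below the lower one, both ends within 8 mm of the axis, tilt under 0.06 rad. Gripper still holds it, under 0.02 m/s, knob 3 mm or more above the hub (horizontal distance between cover and chamber_rim below 0.004 m and z of cover in the frame of chamber_rim between -0.008 and -0.004 m and angle between cover's own z axis and vertical below 0.03 rad and z of rod_tip in the frame of lower_bushing below -0.02 m and horizontal distance between rod_tip and lower_bushing below 0.008 m and z of rod_shoulder in the frame of cover_bushing above 0.003 m and horizontal distance between rod_shoulder and cover_bushing below 0.008 m and angle between rod's own z axis and vertical below 0.06 rad and contact force between the fingers and rod above 1 N and contact force between the fingers and cover below 0.5 N and linear speed of rod below 0.02 m/s); the arm keeps its last pose, push and grip.
It fails at once if the cover is dropped (falls freely faster than 0.6 m/s) (linear speed of cover above 0.6 m/s and contact force between the fingers and cover below 0.1 N).
It fails at once if a bystander is displaced by more than 30 mm (distance of any of blank, gasket, stud, wrench, bolt_tray, stage, hexkey from where it was at the start of the episode above 0.03 m).
It also fails if it takes over 59 s, if anything falls off the work surface, if the arm or the gripper's body presses on something with over 40 N, if the wrist force passes 120 N, or if a joint passes its speed limit or range.

## Working session

There is one attempt and no reset: what is moved stays moved. The work goes in short steps, Python scripts to look and compute and a shell command to move; the robot and the scene stay as the last step left them, time stands still between calls to the robot, and variables do not carry over. Pictures are saved under pics/ and viewed, and the job is handed in when it is done.

```bash
mkdir -p pics; python3 - <<'E'
from plant import monitor, eyes
import cv2, numpy as np
print(monitor.get_obs())
for n in ("scene","top"):
    s=eyes.snapshot(n)
    cv2.imwrite(f"pics/{n}0.png",s["image"][:,:,::-1])
    np.savez(f"{n}0.npz",**s)
    print(n,s["K"].tolist(),np.round(s["camera_from_world"],4).tolist(),s.keys())
E
```

```text
{'clock': 0.0, 'joint_pos': array([ 8.54911595e+01,  2.05892155e+01,  6.34201085e-01, -2.09554458e-02,
       -7.01347215e+01, -1.65076215e+01]), 'qvel': array([ 0.05799069, -0.00059002, -0.0274311 ,  0.0125619 , -0.04062563,
        0.07925652]), 'tau': array([-2.32460166e-03, -5.82707226e+01,  2.93048573e+01,  6.99697763e+00,
        6.84289495e-03, -1.66046525e-04]), 'tool_pos': array([0.24191667, 0.62964261, 0.22564835]), 'orientation': array([  94.12752795,   89.90812651, -106.89607028]), 'force': array([ 0.08106212,  0.04647037, -0.37663411]), 'moment': array([-0.04532719,  0.00813736, -0.01632755]), 'opening': 0.08729865648942153}
scene [[419.22479583866937, 0.0, 318.98729930338794], [0.0, 419.22479583866937, 206.51805441610878], [0.0, 0.0, 1.0]] [[-0.856, 0.517, -0.0055, 0.4418], [-0.3297, -0.5377, 0.776, 0.1042], [0.3982, 0.6661, 0.6307, -1.4397], [0.0, 0.0, 0.0, 1.0]] dict_keys(['image', 'depth', 'K', 'camera_from_world'])
top [[418.92556024917764, 0.0, 326.21798921802366], [0.0, 418.92556024917764, 198.74032999906177], [0.0, 0.0, 1.0]] [[0.0722, -0.9974, -0.002, -0.0028], [0.9723, 0.0699, 0.2232, -0.5262], [-0.2225, -0.018, 0.9748, -1.2499], [0.0, 0.0, 0.0, 1.0]] dict_keys(['image', 'depth', 'K', 'camera_from_world'])
```

View pics/scene0.png

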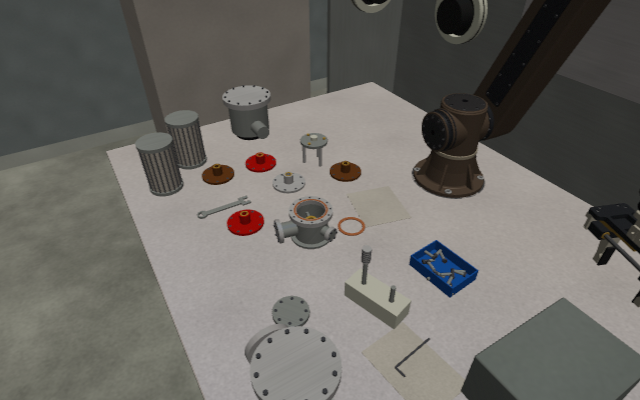

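View pics/top0.png

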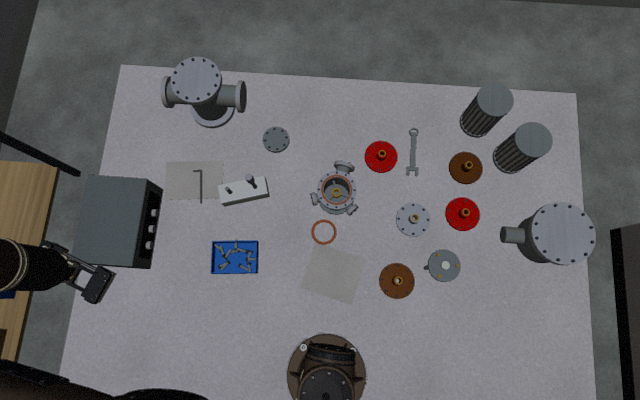

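The scene view shows the chamber at about (311,222), the silver cover at (289,182), and the stand with the rod at (367,255). The top view shows them at (336,190), (413,219) and (252,180). I'll zoom in on these and measure.

```bash
cat > h.py <<'E'
import numpy as np, cv2
def load(n): return dict(np.load(n+".npz"))
def pix(s,P):
    P=np.atleast_2d(P); c=(s["camera_from_world"]@np.c_[P,np.ones(len(P))].T).T[:,:3]
    q=c*[1,-1,-1]; p=(s["K"]@q.T).T; return p[:,:2]/p[:,2:]
def ray(s,u,v):
    T=s["camera_from_world"]; R=T[:3,:3]; o=-R.T@T[:3,3]
    d=np.linalg.inv(s["K"])@np.array([u,v,1.]); d=R.T@(d*[1,-1,-1]); return o,d
def onz(s,u,v,z):
    o,d=ray(s,u,v); return o+d*(z-o[2])/d[2]
def cloud(s):
    h,w=s["depth"].shape; u,v=np.meshgrid(np.arange(w),np.arange(h)); D=s["depth"]
    q=np.stack([u,v,np.ones_like(u)],-1).astype(float)@np.linalg.inv(s["K"]).T*D[...,None]
    q=q*[1,-1,-1]; T=s["camera_from_world"]; return (q-T[:3,3])@T[:3,:3]
E
python3 - <<'E'
from h import *
a=load("scene0");b=load("top0")
def crop(s,x,y,w,h,k): return cv2.resize(s["image"][y:y+h,x:x+w,::-1],None,fx=k,fy=k,interpolation=cv2.INTER_CUBIC)
cv2.imwrite("pics/c_top.png",crop(b,200,145,264,130,3))
cv2.imwrite("pics/c_scene.png",crop(a,240,150,190,180,3.3) if 0 else crop(a,240,150,190,180,3))
for s,(u,v) in ((a,(289,182)),(a,(311,222)),(a,(367,250)),(b,(413,219)),(b,(336,190)),(b,(252,180)),(b,(228,190))):
    print(u,v,np.round(cloud(s)[v,u],4))
E
```

```text
289 182 [ 0.4912 -0.233   0.0177]
311 222 [0.573  0.0541 0.0936]
367 250 [0.5534 0.2708 0.1635]
413 219 [ 0.4835 -0.2404  0.0423]
336 190 [0.5574 0.0064 0.0511]
252 180 [0.5463 0.2558 0.1449]
228 190 [0.5248 0.338  0.0859]
```

View pics/c_top.png

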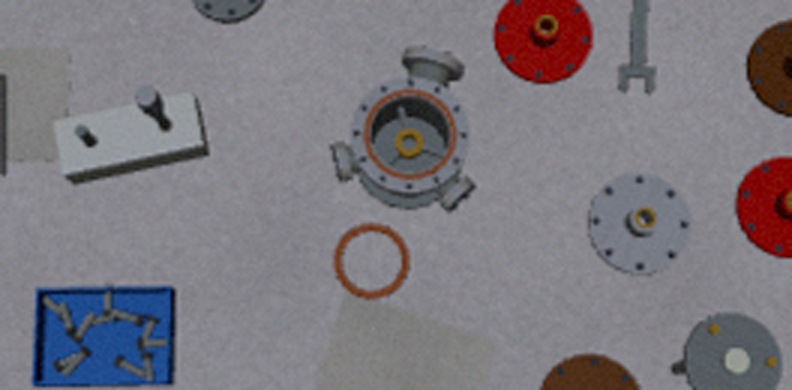

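View pics/c_scene.png

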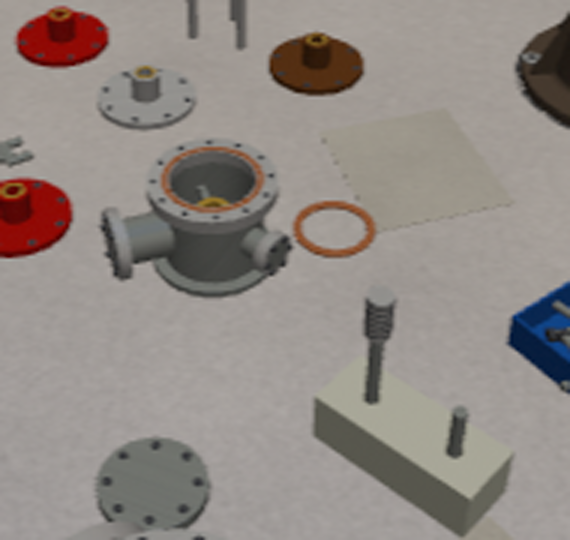

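```bash
python3 - <<'E'
from h import *
for n in ("scene0","top0"):
    s=load(n); C=cloud(s); hsv=cv2.cvtColor(s["image"],cv2.COLOR_RGB2HSV)
    bench=C[(C[...,0]>.35)&(C[...,0]<.75)&(abs(C[...,1])<.35)]; print(n,"bench z",np.median(bench[:,2]))
    def near(xy,r): return (np.hypot(C[...,0]-xy[0],C[...,1]-xy[1])<r)
    # orange/brass masks
    col=(hsv[...,0]>3)&(hsv[...,0]<30)&(hsv[...,1]>110)
    for name,xy,r,zp,zr in (("cover hub",(.478,-.24),.03,.044,(.03,.06)),("chamber ring",(.556,.007),.052,.095,(.08,.11)),("low bush",(.556,.007),.02,.060,(.035,.075)),("gasket",(.46,.05),.06,.004,(-.01,.02))):
        m=near(xy,r)&col&(C[...,2]>zr[0])&(C[...,2]<zr[1]); v,u=np.nonzero(m)
        if len(u)<5: print(name,len(u));continue
        pts=cv2.findContours(m.astype(np.uint8),cv2.RETR_EXTERNAL,cv2.CHAIN_APPROX_NONE)[0]; big=max(pts,key=len)
        (x,y),rad,_=(*cv2.fitEllipse(np.vstack(pts)),)[:3] if len(np.vstack(pts))>5 else ((u.mean(),v.mean()),0,0)
        print(name,len(u),"mean",u.mean().round(1),v.mean().round(1),onz(s,u.mean(),v.mean(),zp).round(4),"ell",(round(x,1),round(y,1)),np.round(rad,1),onz(s,x,y,zp).round(4),"zmed",np.median(C[m][:,2]).round(4))
    # geometric circle centres from cloud
    def fit(m,name):
        P=C[m][:,:2].astype(np.float32); (c,r)=cv2.minEnclosingCircle(P); print(name,len(P),"circ",np.round(c,4),round(r,4),"mean",P.mean(0).round(4),"z",np.median(C[m][:,2]).round(4))
    fit(near((.478,-.24),.075)&(C[...,2]>.009)&(C[...,2]<.020),"disc")
    fit(near((.478,-.24),.03)&(C[...,2]>.039)&(C[...,2]<.05),"hubtop")
    fit(near((.556,.007),.07)&(C[...,2]>.09)&(C[...,2]<.1),"rim")
    fit(near((.54,.265),.05)&(C[...,2]>.150),"knobtop")
    fit(near((.54,.265),.05)&(C[...,2]>.130)&(C[...,2]<.15),"knob")
    fit(near((.53,.335),.05)&(C[...,2]>.085),"stud")
    m=near((.53,.30),.12)&(abs(C[...,2]-.05)<.004); rr=cv2.minAreaRect((C[m][:,:2]*1000).astype(np.float32)); print("stand",rr)
    print("top of knob z",np.sort(C[near((.54,.265),.04)][:,2])[-8:])
E
```

```text
scene0 bench z 0.00013517023130782722
cover hub 11 mean 288.3 173.6 [ 0.4872 -0.2428  0.044 ] ell (288.0, 173.6) [3.2 5.6] [ 0.4877 -0.2436  0.044 ] zmed 0.0428
chamber ring 87 mean 308.8 211.3 [0.5566 0.0139 0.095 ] ell (310.2, 209.3) [20.6 32.1] [0.5491 0.0086 0.095 ] zmed 0.0946
low bush 21 mean 309.6 217.1 [0.547  0.0007 0.06  ] ell (309.8, 217.1) [2.2 8.3] [0.5463 0.0007 0.06  ] zmed 0.059
gasket 95 mean 348.6 229.1 [0.4448 0.0495 0.004 ] ell (350.5, 226.2) [15.9 24.5] [0.4329 0.0421 0.004 ] zmed 0.0028
disc 433 circ [ 0.4872 -0.2446] 0.0587 mean [ 0.4939 -0.2357] z 0.0132
hubtop 52 circ [ 0.4931 -0.2432] 0.0198 mean [ 0.491  -0.2428] z 0.0428
rim 623 circ [0.55   0.0065] 0.0642 mean [0.551  0.0099] z 0.0942
knobtop 88 circ [0.5521 0.2657] 0.0125 mean [0.5542 0.2676] z 0.1626
knob 63 circ [0.5529 0.2672] 0.0111 mean [0.5564 0.2713] z 0.1416
stud 30 circ [0.5295 0.3422] 0.0075 mean [0.53   0.3428] z 0.0931
stand ((540.76171875, 303.58740234375), (64.03083801269531, 151.67254638671875), 16.475536346435547)
top of knob z [0.16547731 0.16554877 0.16569685 0.165876   0.16587617 0.166
[... 465 characters left out ...]
22 0.004 ] ell (323.3, 231.2) [21.8 22.6] [0.4305 0.0375 0.004 ] zmed 0.0038
disc 792 circ [ 0.4897 -0.246 ] 0.0556 mean [ 0.4883 -0.245 ] z 0.0144
hubtop 65 circ [ 0.4893 -0.2457] 0.0162 mean [ 0.4892 -0.245 ] z 0.0439
rim 671 circ [0.5493 0.0057] 0.0615 mean [0.5484 0.0057] z 0.095
knobtop 55 circ [0.5517 0.2632] 0.0114 mean [0.5507 0.2629] z 0.1636
knob 17 circ [0.5494 0.2624] 0.0108 mean [0.5454 0.259 ] z 0.1395
stud 12 circ [0.527  0.3407] 0.0053 mean [0.5282 0.3401] z 0.0928
stand ((540.0682373046875, 301.88568115234375), (62.799774169921875, 149.90602111816406), 16.794445037841797)
top of knob z [0.16667267 0.16709802 0.16761917 0.16806365 0.1686283  0.16970018
 0.16992045 0.17169634]
```

```bash
cat > st.py <<'E'
from plant import monitor
import numpy as np
from scipy.spatial.transform import Rotation as Ro
def show(tgt=None,ydir=None):
    o=monitor.get_obs(); R=Ro.from_euler("xyz",o["orientation"],degrees=True)
    M=R.as_matrix(); p=o["tool_pos"]
    print("t",round(o["clock"],2),"p",p.round(4),"xax",M[:,0].round(3),"yaw_of_y",np.degrees(np.arctan2(M[1,1],M[0,1])).round(1),"F",o["force"].round(1),"M",o["moment"].round(2),"open",round(o["opening"],4),"j",o["joint_pos"].round(0))
    if tgt is not None: print("lin units",((np.array(tgt)-p)/.06).round(2))
    # turn: straighten + yaw
    a=np.radians(ydir) if ydir is not None else np.arctan2(M[1,1],M[0,1])
    x=np.array([0,0,-1.]);y=np.array([np.cos(a),np.sin(a),0]);T=np.c_[x,y,np.cross(x,y)]
    print("rot units",(np.degrees((Ro.from_matrix(T)*R.inv()).as_rotvec())/5).round(2))
E
python3 - <<'E'
from st import *; show((.5,.3,.3))
from h import *
b=load("top0");C=cloud(b)
for u,v in ((445,265),(120,210),(120,240),(95,280),(60,255)): print(u,v,C[v,u].round(3))
m=np.hypot(C[...,0]-.37,C[...,1]+.31)<.12
m&=(C[...,2]>.08); print(cv2.minEnclosingCircle(C[m][:,:2].astype(np.float32)))
# body shape: points above .28 near gripper
m=(np.hypot(C[...,0]-.242,C[...,1]-.63)<.16)&(C[...,2]>.2)
print(m.sum(), C[m][:,2].min(),cv2.minAreaRect((C[m&(C[...,2]<.35)][:,:2]*1000).astype(np.float32)))
E
```

```text
t 0.1 p [0.242  0.6297 0.2257] xax [-0.    -0.001 -1.   ] yaw_of_y -111.0 F [ 0.3  0.3 -0.5] M [-0.01  0.04 -0.  ] open 0.0875 j [ 85.  21.   1.  -0. -70. -17.]
lin units [ 4.3  -5.49  1.24]
rot units [ 0.02 -0.   -0.  ]
445 265 [ 0.343 -0.326  0.1  ]
120 210 [0.43  0.63  0.142]
120 240 [0.344 0.616 0.136]
95 280 [0.228 0.559 0.333]
60 255 [0.275 0.594 0.426]
((0.34408748149871826, -0.32643064856529236), 0.04844202101230621)
4414 0.22912655562806733 ((243.60678100585938, 627.1642456054688), (195.05923461914062, 79.7076416015625), 68.93486022949219)
```

```bash
python3 -m crank '[{"linear":[0.7,-0.7,0.3],"rot":[0,0,0.7],"hand":1},{"linear":[0.8,-0.9,0.2],"rot":[0,0,0.7],"hand":1},{"linear":[0.8,-0.9,0.1],"rot":[0,0,0.7],"hand":1},{"linear":[0.8,-0.9,0.1],"rot":[0,0,0.7],"hand":1},{"linear":[0.7,-1,0],"rot":[0,0,0.7],"hand":1},{"linear":[0.5,-1,0],"rot":[0,0,0.7],"hand":1}]'; python3 -c "
from st import *; show((.489,-.245,.1),90)"
```

```text
clock: 0.85
tool_pos: [0.4718, 0.3386, 0.2617]
orientation: [88.7, 89.6, -90.3]
force: [1.0, -0.1, -0.8]
opening: 0.0872
t 0.85 p [0.4718 0.3386 0.2617] xax [-0.    -0.007 -1.   ] yaw_of_y -89.0 F [ 1.  -0.1 -0.8] M [ 0.   -0.15  0.02] open 0.0872 j [ 55.  11.  -8.   0. -71.  36.]
lin units [ 0.29 -9.73 -2.69]
rot units [ 0.    0.13 35.8 ]
```

```bash
python3 -m crank '[{"linear":[0.2,-1,0],"rot":[0,0,0],"hand":1},{"linear":[0.2,-1,0],"rot":[0,0,0],"hand":1},{"linear":[0.2,-1,0],"rot":[0,0,0],"hand":1},{"linear":[0.1,-1,0],"rot":[0,0,0],"hand":1},{"linear":[0,-1,0],"rot":[0,0,0],"hand":1},{"linear":[0,-1,0],"rot":[0,0,0],"hand":1},{"linear":[-0.1,-1,0],"rot":[0,0,0],"hand":1},{"linear":[-0.1,-1,0],"rot":[0,0,0],"hand":1},{"linear":[-0.1,-1,-0.5],"rot":[0,0,0],"hand":1},{"linear":[-0.1,-0.7,-0.5],"rot":[0,0,0],"hand":1}]'; python3 -c "
from st import *; show((.489,-.245,.1),-90)"
```

```text
clock: 2.1
tool_pos: [0.4891, -0.2557, 0.2033]
orientation: [103.1, 89.4, -75.9]
force: [0.7, 0.4, -0.2]
opening: 0.0875
t 2.1 p [ 0.4891 -0.2557  0.2033] xax [ 0.002 -0.01  -1.   ] yaw_of_y -89.0 F [ 0.7  0.4 -0.2] M [ 0.08 -0.14 -0.08] open 0.0875 j [ -7.  10. -18.   1. -63.  98.]
lin units [-0.    0.18 -1.72]
rot units [ 0.11  0.03 -0.21]
```

```bash
python3 -m crank '[{"linear":[0,0.18,-0.6],"rot":[0.1,0,-0.2],"hand":1},{"linear":[0,0,-0.8],"rot":[0,0,0],"hand":1},{"linear":[0,0,-0.7],"rot":[0,0,0],"hand":1},{"linear":[0,0,-0.2],"rot":[0,0,0],"hand":1},{"linear":[0,0,0],"rot":[0,0,0],"hand":1}]'; python3 - <<'E'
from st import *; show((.489,-.245,.019),-90)
from plant import eyes
from h import *
s=eyes.snapshot("scene"); np.savez("scene1.npz",**s)
cv2.imwrite("pics/s1.png",cv2.resize(s["image"][130:230,220:380,::-1],None,fx=5,fy=5,interpolation=cv2.INTER_CUBIC))
E
```

```text
clock: 2.72
tool_pos: [0.4858, -0.2484, 0.0593]
orientation: [5.4, 89.9, -175.0]
force: [0.6, -1.0, -0.6]
opening: 0.0879
t 2.73 p [ 0.4858 -0.2484  0.0593] xax [-0.002 -0.    -1.   ] yaw_of_y -90.4 F [ 0.6 -1.  -0.6] M [-0.03 -0.06  0.02] open 0.0879 j [ -6.  18. -28.   0. -44.  96.]
lin units [ 0.05  0.06 -0.67]
rot units [ 0.   -0.03  0.08]
```

View pics/s1.png

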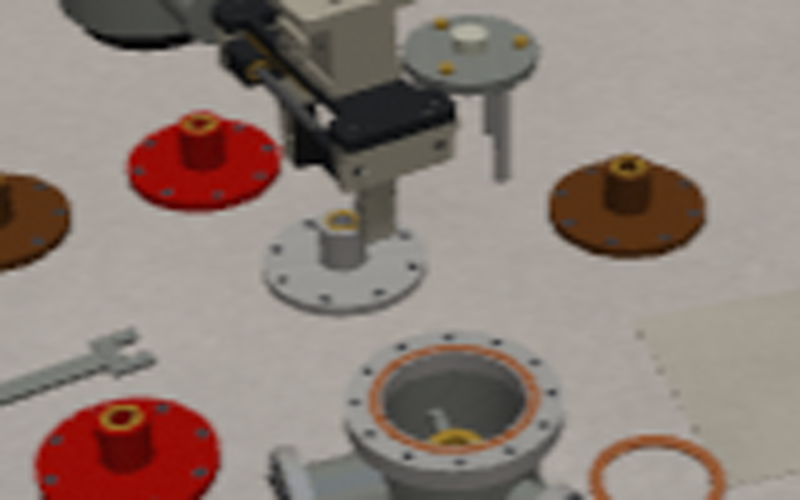

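The picture shows the open fingers straddling the silver hub, which sits at crop (343,240), with one finger at (375,210). I'll go down and grip.

```bash
python3 -m crank '[{"linear":[0.05,0.06,-0.35],"rot":[0,0,0],"hand":1},{"linear":[0.05,0.04,-0.3],"rot":[0,0,0],"hand":1},{"linear":[0.03,0.03,-0.08],"rot":[0,0,0],"hand":1},{"linear":[0,0,0],"rot":[0,0,0],"hand":1}]'; python3 - <<'E'
from st import *; show((.489,-.245,.019),-90)
E
```

```text
clock: 3.28
tool_pos: [0.5, -0.2411, 0.0226]
orientation: [166.5, 89.4, -13.8]
force: [-0.2, 0.2, 0.0]
opening: 0.0876
t 3.27 p [ 0.5    -0.2411  0.0226] xax [ 0.011 -0.003 -1.   ] yaw_of_y -90.3 F [-0.2  0.2  0. ] M [-0.09  0.02 -0.02] open 0.0876 j [ -5.  22. -29.   0. -39.  95.]
lin units [-0.18 -0.06 -0.06]
rot units [0.03 0.13 0.06]
```

```bash
python3 -m crank '[{"linear":[-0.18,-0.06,-0.05],"rot":[0,0.1,0],"hand":1},{"linear":[0,0,0],"rot":[0,0,0],"hand":1}]'; python3 - <<'E'
from st import *; show((.489,-.245,.019),-90)
E
```

```text
clock: 3.52
tool_pos: [0.4892, -0.2451, 0.0211]
orientation: [142.8, 89.7, -37.4]
force: [0.8, -0.6, 0.0]
opening: 0.0875
t 3.52 p [ 0.4892 -0.2451  0.0211] xax [ 0.004 -0.003 -1.   ] yaw_of_y -90.3 F [ 0.8 -0.6  0. ] M [-0.01 -0.02  0.06] open 0.0875 j [ -6.  21. -30.   0. -39.  96.]
lin units [-0.    0.   -0.04]
rot units [0.03 0.05 0.05]
```

```bash
python3 -m crank '[{"linear":[0,0,0],"rot":[0,0,0],"hand":0},{"linear":[0,0,0],"rot":[0,0,0],"hand":0},{"linear":[0,0,0],"rot":[0,0,0],"hand":0},{"linear":[0,0,0],"rot":[0,0,0],"hand":0},{"linear":[0,0,0],"rot":[0,0,0],"hand":0},{"linear":[0,0,0],"rot":[0,0,0],"hand":0}]'; python3 - <<'E'
from st import *; show((.489,-.245,.019),-90)
E
```

```text
clock: 4.28
tool_pos: [0.4895, -0.2453, 0.0218]
orientation: [148.1, 89.7, -32.2]
force: [-0.7, 2.0, 0.1]
opening: 0.0329
t 4.28 p [ 0.4895 -0.2453  0.0218] xax [ 0.005 -0.003 -1.   ] yaw_of_y -90.3 F [-0.7  2.   0.1] M [0.51 0.05 0.05] open 0.0329 j [ -6.  21. -30.   0. -39.  96.]
lin units [-0.01  0.01 -0.05]
rot units [0.04 0.06 0.06]
```

```bash
python3 -m crank '[{"linear":[0,0,0.3],"rot":[0,0,0],"hand":0},{"linear":[0,0,0.5],"rot":[0,0,0],"hand":0},{"linear":[0,0,0.7],"rot":[0,0,0],"hand":0},{"linear":[0,0,0.7],"rot":[0,0,0],"hand":0},{"linear":[0.1,0.3,0.4],"rot":[0,0,0],"hand":0},{"linear":[0.2,0.5,0.1],"rot":[0,0,0],"hand":0},{"linear":[0.2,0.6,0.1],"rot":[0,0,0],"hand":0},{"linear":[0.2,0.6,0],"rot":[0,0,0],"hand":0},{"linear":[0.1,0.6,0],"rot":[0,0,0],"hand":0},{"linear":[0.1,0.5,0],"rot":[0,0,0],"hand":0},{"linear":[0,0.3,0],"rot":[0,0,0],"hand":0},{"linear":[0,0,0],"rot":[0,0,0],"hand":0}]'; python3 - <<'E'
from st import *; show((.549,.006,.16),-90)
E
```

```text
clock: 5.78
tool_pos: [0.5364, -0.0334, 0.188]
orientation: [-8.9, 89.4, 170.5]
force: [-0.6, 0.6, -3.7]
opening: 0.0323
t 5.78 p [ 0.5364 -0.0334  0.188 ] xax [-0.01   0.002 -1.   ] yaw_of_y -90.5 F [-0.6  0.6 -3.7] M [-0.08 -0.1  -0.01] open 0.0323 j [ 17.  10. -19.  -0. -62.  72.]
lin units [ 0.21  0.66 -0.47]
rot units [-0.02 -0.12  0.11]
```

```bash
python3 -m crank '[{"linear":[0.2,0.5,-0.1],"rot":[0,-0.1,0.1],"hand":0},{"linear":[0,0.1,-0.15],"rot":[0,0,0],"hand":0},{"linear":[0,0,0],"rot":[0,0,0],"hand":0}]'; python3 - <<'E'
from st import *; show((.549,.006,.15),-90)
from plant import eyes
from h import *
for n in ("scene","top"):
    s=eyes.snapshot(n); np.savez(n+"2.npz",**s)
    x,y=(230,130) if n=="scene" else (260,130)
    cv2.imwrite(f"pics/{n}2.png",cv2.resize(s["image"][y:y+120,x:x+160,::-1],None,fx=5,fy=5,interpolation=cv2.INTER_CUBIC))
E
```

```text
clock: 6.15
tool_pos: [0.5472, 0.0014, 0.1718]
orientation: [-15.7, 89.8, 164.2]
force: [-0.3, -0.7, -2.8]
opening: 0.0321
t 6.15 p [0.5472 0.0014 0.1718] xax [-0.003  0.001 -1.   ] yaw_of_y -90.1 F [-0.3 -0.7 -2.8] M [-0.12  0.03 -0.01] open 0.0321 j [ 21.  11. -20.  -0. -59.  69.]
lin units [ 0.03  0.08 -0.36]
rot units [-0.01 -0.04  0.03]
```

View pics/scene2.png

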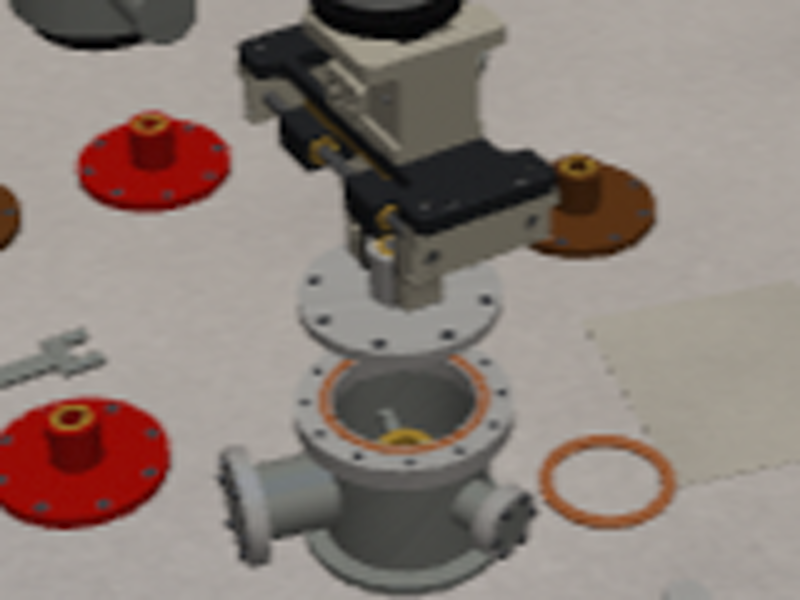

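View pics/top2.png

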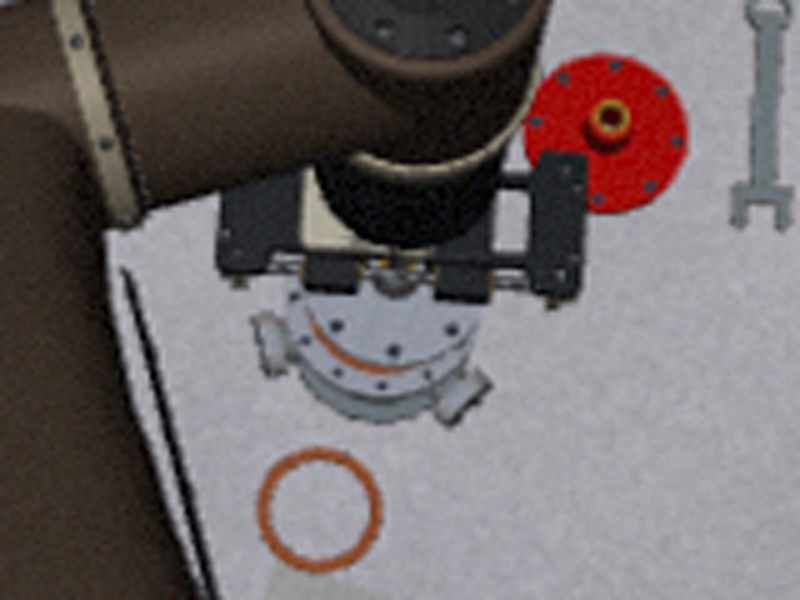

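The scene view shows the cover level in the jaws at crop (400,300), above the chamber mouth at (405,405). The top view shows it still a few mm toward −y. I'll centre it and lower to just above the rim.

```bash
python3 -m crank '[{"linear":[0.03,0.08,-0.2],"rot":[0,0,0],"hand":0},{"linear":[0,0,-0.25],"rot":[0,0,0],"hand":0},{"linear":[0,0,-0.2],"rot":[0,0,0],"hand":0},{"linear":[0,0,0],"rot":[0,0,0],"hand":0},{"linear":[0,0,0],"rot":[0,0,0],"hand":0}]'; python3 - <<'E'
from st import *; show((.549,.006,.122),-90)
E
```

```text
clock: 6.88
tool_pos: [0.5493, 0.0046, 0.1307]
orientation: [-17.5, 89.8, 162.2]
force: [-0.2, -0.2, -2.4]
opening: 0.0321
t 6.88 p [0.5493 0.0046 0.1307] xax [-0.003  0.001 -1.   ] yaw_of_y -90.3 F [-0.2 -0.2 -2.4] M [-0.04 -0.    0.01] open 0.0321 j [ 21.  14. -23.  -0. -54.  69.]
lin units [-0.    0.02 -0.15]
rot units [-0.01 -0.03  0.05]
```

```bash
python3 -m crank '[{"linear":[0,0.02,-0.1],"rot":[0,-0.03,0.05],"hand":0},{"linear":[0,0,-0.05],"rot":[0,0,0],"hand":0},{"linear":[0,0,0],"rot":[0,0,0],"hand":0}]'; python3 - <<'E'
from st import *; show((.549,.006,.117),-90)
from plant import eyes
from h import *
s=eyes.snapshot("scene"); np.savez("scene3.npz",**s)
cv2.imwrite("pics/s3.png",cv2.resize(s["image"][160:260,250:370,::-1],None,fx=6,fy=6,interpolation=cv2.INTER_CUBIC))
C=cloud(s)
for z0,z1 in ((.085,.098),(.108,.122)):
    m=(np.hypot(C[...,0]-.549,C[...,1]-.006)<.07)&(C[...,2]>z0)&(C[...,2]<z1); P=C[m]
    print(m.sum(),cv2.minEnclosingCircle(P[:,:2].astype(np.float32)),np.median(P[:,2]))
E
```

```text
clock: 7.25
tool_pos: [0.5497, 0.0061, 0.1218]
orientation: [-142.9, 89.9, 37.1]
force: [-0.1, -0.5, -2.9]
opening: 0.032
t 7.25 p [0.5497 0.0061 0.1218] xax [ 0.002  0.001 -1.   ] yaw_of_y -90.0 F [-0.1 -0.5 -2.9] M [-0.07 -0.02 -0.04] open 0.032 j [ 21.  14. -23.  -0. -52.  69.]
lin units [-0.01 -0.   -0.08]
rot units [-0.01  0.02 -0.01]
351 ((0.5500781536102295, 0.008388311602175236), 0.061177730560302734) 0.09369912154173433
574 ((0.5498504042625427, 0.006845985539257526), 0.056356482207775116) 0.11308190438154984
```

View pics/s3.png

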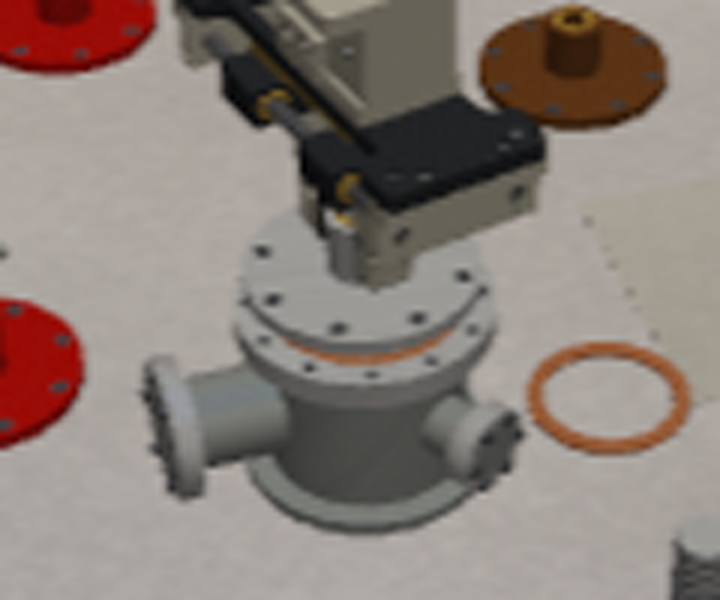

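Both circles agree to about 1.5 mm, within the spigot's clearance. The picture shows the disc at crop (365,270), centred over the rim at (365,330). I'll lower it onto the rim slowly.

```bash
python3 -m crank '[{"linear":[0,0,-0.06],"rot":[0,0,0],"hand":0},{"linear":[0,0,-0.05],"rot":[0,0,0],"hand":0},{"linear":[0,0,-0.05],"rot":[0,0,0],"hand":0},{"linear":[0,0,-0.04],"rot":[0,0,0],"hand":0},{"linear":[0,0,0],"rot":[0,0,0],"hand":0}]'; python3 - <<'E'
from st import *; show((.549,.006,.1105),-90)
E
```

```text
clock: 7.92
tool_pos: [0.5502, 0.0062, 0.1109]
orientation: [-160.0, 89.8, 20.1]
force: [-1.0, -0.6, -2.9]
opening: 0.0322
t 7.92 p [0.5502 0.0062 0.1109] xax [ 0.003  0.001 -1.   ] yaw_of_y -89.9 F [-1.  -0.6 -2.9] M [-0.2   0.09 -0.01] open 0.0322 j [ 21.  15. -24.   0. -51.  69.]
lin units [-0.02 -0.   -0.01]
rot units [-0.01  0.03 -0.01]
```

Not touching the rim yet, since the wrist still carries the full weight. Lowering in fine steps.

```bash
python3 -m crank '[{"linear":[0,0,-0.025],"rot":[0,0,0],"hand":0},{"linear":[0,0,0],"rot":[0,0,0],"hand":0}]'; python3 -m crank '[{"linear":[0,0,-0.025],"rot":[0,0,0],"hand":0},{"linear":[0,0,0],"rot":[0,0,0],"hand":0}]'; python3 - <<'E'
from st import *; show((.549,.006,.1105),-90)
E
```

```text
clock: 8.18
tool_pos: [0.5504, 0.0062, 0.1109]
orientation: [-166.7, 89.8, 13.4]
force: [-0.0, -0.2, -2.0]
opening: 0.032
clock: 8.43
tool_pos: [0.5506, 0.0062, 0.1108]
orientation: [-171.0, 89.7, 9.1]
force: [-0.3, -0.3, -2.4]
opening: 0.0319
t 8.43 p [0.5506 0.0062 0.1108] xax [ 0.005  0.001 -1.   ] yaw_of_y -89.9 F [-0.3 -0.3 -2.4] M [-0.25  0.19 -0.01] open 0.0319 j [ 21.  15. -24.   0. -51.  69.]
lin units [-0.03 -0.   -0.01]
rot units [-0.01  0.06 -0.03]
```

```bash
python3 -m crank '[{"linear":[0,0,-0.05],"rot":[0,0,0],"hand":0},{"linear":[0,0,0],"rot":[0,0,0],"hand":0}]'; python3 - <<'E'
from st import *; show((.549,.006,.1105),-90)
from plant import eyes
from h import *
s=eyes.snapshot("scene"); np.savez("scene4.npz",**s)
cv2.imwrite("pics/s4.png",cv2.resize(s["image"][160:260,250:370,::-1],None,fx=6,fy=6,interpolation=cv2.INTER_CUBIC))
C=cloud(s)
m=(np.hypot(C[...,0]-.549,C[...,1]-.006)<.053)&(C[...,2]>.098)&(C[...,2]<.108); P=C[m]
A=np.c_[P[:,:2]-[.549,.006],np.ones(len(P))]; print(len(P),np.linalg.lstsq(A,P[:,2],rcond=None)[0])
E
```

```text
clock: 8.68
tool_pos: [0.5512, 0.0063, 0.1109]
orientation: [-174.9, 89.6, 5.3]
force: [1.3, 0.6, -4.5]
opening: 0.0326
t 8.68 p [0.5512 0.0063 0.1109] xax [ 0.007  0.001 -1.   ] yaw_of_y -89.8 F [ 1.3  0.6 -4.5] M [-0.01  0.   -0.05] open 0.0326 j [ 21.  15. -24.   0. -51.  69.]
lin units [-0.04 -0.01 -0.01]
rot units [-0.01  0.08 -0.04]
451 [-0.00177103 -0.00252259  0.10230394]
```

View pics/s4.png

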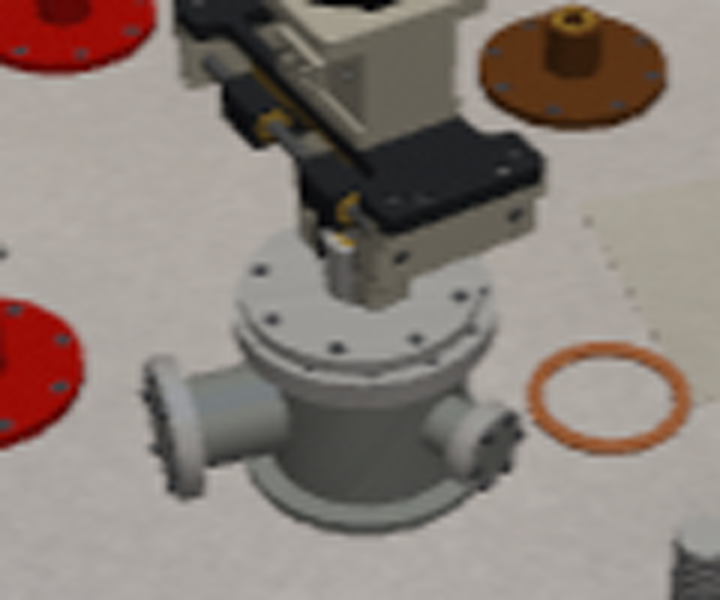

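The cover is home: its disc plane fits z = 0.102–0.103 m with under 0.2° of tilt, and there is no gap visible at crop (365,365). I'll make a small x correction, then let go.

```bash
python3 -m crank '[{"linear":[-0.04,0,0.01],"rot":[0,0.08,0],"hand":0},{"linear":[0,0,0],"rot":[0,0,0],"hand":0}]';  python3 -m crank '[{"linear":[0,0,0],"rot":[0,0,0],"hand":1},{"linear":[0,0,0],"rot":[0,0,0],"hand":1},{"linear":[0,0,0],"rot":[0,0,0],"hand":1},{"linear":[0,0,0],"rot":[0,0,0],"hand":1}]'; python3 - <<'E'
from st import *; show((.549,.006,.18),-90)
E
```

```text
clock: 8.98
tool_pos: [0.5486, 0.0063, 0.1106]
orientation: [-23.7, 89.9, 156.5]
force: [-4.0, 1.9, 3.8]
opening: 0.0321
clock: 9.48
tool_pos: [0.5493, 0.0063, 0.1104]
orientation: [-39.3, 90.0, 140.9]
force: [-0.6, 0.6, -0.5]
opening: 0.0665
t 9.47 p [0.5493 0.0063 0.1104] xax [-0.  0. -1.] yaw_of_y -89.8 F [-0.6  0.6 -0.5] M [-0.02 -0.04 -0.01] open 0.0665 j [ 21.  15. -24.  -0. -51.  69.]
lin units [-0.   -0.    1.16]
rot units [-0.   -0.   -0.04]
```

```bash
python3 -m crank '[{"linear":[0,0,0.3],"rot":[0,0,0],"hand":1},{"linear":[0,0,0.8],"rot":[0,0,0],"hand":1},{"linear":[0,0,0.9],"rot":[0,0,0],"hand":1},{"linear":[0,0.3,0.6],"rot":[0,0,0],"hand":1},{"linear":[0,0.7,0.2],"rot":[0,0,0],"hand":1},{"linear":[0,0.8,0],"rot":[0,0,0],"hand":1},{"linear":[0,0.8,0],"rot":[0,0,0],"hand":1},{"linear":[0,0.8,0],"rot":[0,0,0],"hand":1},{"linear":[0,0.8,0],"rot":[0,0,0],"hand":1},{"linear":[0,0.4,0],"rot":[0,0,0],"hand":1},{"linear":[0,0,0],"rot":[0,0,0],"hand":1},{"linear":[0,0,0],"rot":[0,0,0],"hand":1}]'; python3 - <<'E'
from st import *; show((.551,.263,.2),-90)
from plant import eyes
from h import *
for n in ("scene","top"):
    s=eyes.snapshot(n); np.savez(n+"5.npz",**s)
    cv2.imwrite(f"pics/{n}5.png",s["image"][...,::-1])
E
```

```text
clock: 10.98
tool_pos: [0.5471, 0.289, 0.2843]
orientation: [-105.1, 89.9, 74.9]
force: [0.0, -0.5, -0.5]
opening: 0.088
t 10.97 p [0.5471 0.289  0.2843] xax [ 0.     0.001 -1.   ] yaw_of_y -90.0 F [ 0.  -0.5 -0.5] M [-0.06 -0.07 -0.01] open 0.088 j [ 46.  14.  -2.  -0. -75.  44.]
lin units [ 0.06 -0.43 -1.41]
rot units [-0.01  0.   -0.01]
```

View pics/scene5.png

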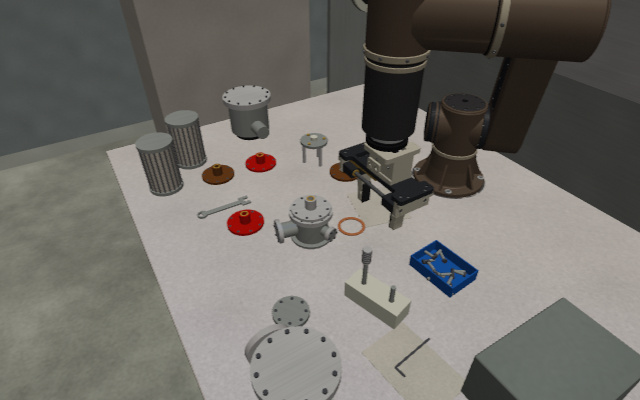

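View pics/top5.png

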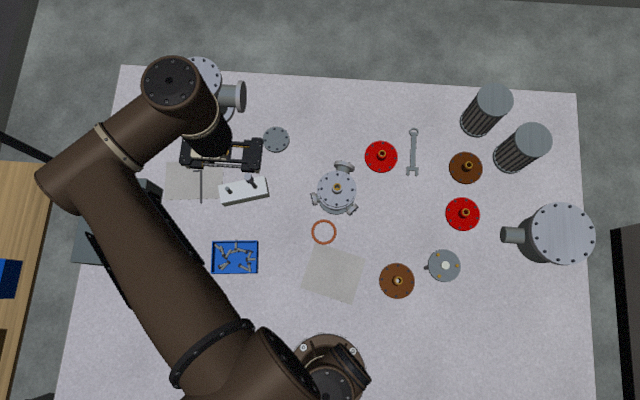

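The cover is seated on the chamber, with its hub at scene (310,202) and top (337,188). Next I'll measure the hub and the rod with both views.

```bash
python3 - <<'E'
from h import *
S={n:load(n+"5") for n in ("scene","top")}
for n,s in S.items():
    C=cloud(s); hsv=cv2.cvtColor(s["image"],cv2.COLOR_RGB2HSV)
    near=lambda xy,r: np.hypot(C[...,0]-xy[0],C[...,1]-xy[1])<r
    m=near((.549,.006),.058)&(C[...,2]>.098)&(C[...,2]<.108);P=C[m]
    A=np.c_[P[:,:2]-[.549,.006],np.ones(len(P))]; print(n,"disc plane",np.linalg.lstsq(A,P[:,2],rcond=None)[0].round(4),np.round(cv2.minEnclosingCircle(P[:,:2].astype(np.float32))[0],4))
    m=near((.549,.006),.03)&(C[...,2]>.128)&(C[...,2]<.14); P=C[m]; print("hub",len(P),np.round(cv2.minEnclosingCircle(P[:,:2].astype(np.float32))[0],4),np.median(P[:,2]))
    col=(hsv[...,0]>3)&(hsv[...,0]<30)&(hsv[...,1]>90)&near((.549,.006),.03)&(C[...,2]>.11); v,u=np.nonzero(col); print("brass",len(u),u.mean(),v.mean(),onz(s,u.mean(),v.mean(),.133).round(4))
    # knob, stand block, shaft
    for lo,hi in ((.055,.085),(.085,.118),(.125,.145),(.145,.16),(.16,.172)):
        m=near((.551,.263),.03)&(C[...,2]>lo)&(C[...,2]<hi); P=C[m]
        v,u=np.nonzero(m)
        if len(u): print("  rod z",lo,len(u),"uv",u.mean().round(1),v.mean().round(1),"P",P.mean(0).round(4))
E
```

```text
scene disc plane [-0.0006 -0.0011  0.1022] [0.5482 0.0065]
hub 78 [0.55   0.0067] 0.13174429875005317
brass 18 310.1111111111111 198.0 [0.5475 0.0071 0.133 ]
  rod z 0.055 42 uv 363.5 278.0 P [0.555  0.2695 0.0695]
  rod z 0.085 45 uv 364.4 269.2 P [0.5548 0.2698 0.1004]
  rod z 0.125 59 uv 365.2 260.1 P [0.5576 0.273  0.1352]
  rod z 0.145 44 uv 366.1 255.0 P [0.5574 0.274  0.1525]
  rod z 0.16 65 uv 366.6 249.5 P [0.5533 0.2691 0.1637]
top disc plane [-0.0022 -0.0049  0.103 ] [0.5489 0.0057]
hub 76 [0.5482 0.0045] 0.13318863353756621
brass 24 336.9166666666667 186.125 [0.5488 0.0048 0.133 ]
  rod z 0.055 15 uv 254.1 185.2 P [0.5509 0.2638 0.0652]
  rod z 0.085 11 uv 252.7 183.4 P [0.5486 0.2622 0.0966]
  rod z 0.125 14 uv 251.0 180.9 P [0.5458 0.2602 0.1364]
  rod z 0.145 13 uv 249.7 178.9 P [0.5473 0.2614 0.152 ]
  rod z 0.16 47 uv 247.6 176.3 P [0.5514 0.2657 0.1647]
```

```bash
python3 -m crank '[{"linear":[0.06,-0.4,-0.3],"rot":[0,0,0],"hand":1},{"linear":[0,0,-0.5],"rot":[0,0,0],"hand":1},{"linear":[0,0,-0.3],"rot":[0,0,0],"hand":1},{"linear":[0,0,0],"rot":[0,0,0],"hand":1},{"linear":[0,0,0],"rot":[0,0,0],"hand":1}]'; python3 - <<'E'
from st import *; show((.5517,.2645,.126),-90)
E
```

```text
clock: 11.7
tool_pos: [0.5523, 0.2593, 0.2199]
orientation: [-137.7, 89.7, 42.0]
force: [0.8, 0.2, 1.1]
opening: 0.0874
t 11.7 p [0.5523 0.2593 0.2199] xax [ 0.004  0.004 -1.   ] yaw_of_y -90.3 F [0.8 0.2 1.1] M [0.01 0.   0.  ] open 0.0874 j [ 43.  15.  -9.   0. -66.  46.]
lin units [-0.01  0.09 -1.57]
rot units [-0.04  0.05  0.06]
```

```bash
python3 -m crank '[{"linear":[0,0.09,-0.3],"rot":[0,0.05,0.06],"hand":1},{"linear":[0,0,-0.5],"rot":[0,0,0],"hand":1},{"linear":[0,0,-0.3],"rot":[0,0,0],"hand":1},{"linear":[0,0,0],"rot":[0,0,0],"hand":1},{"linear":[0,0,0],"rot":[0,0,0],"hand":1}]'; python3 - <<'E'
from st import *; show((.5517,.2645,.126),-90)
from plant import eyes
from h import *
s=eyes.snapshot("scene"); np.savez("scene6.npz",**s)
cv2.imwrite("pics/s6.png",cv2.resize(s["image"][200:320,300:440,::-1],None,fx=5,fy=5,interpolation=cv2.INTER_CUBIC))
E
```

```text
clock: 12.32
tool_pos: [0.5531, 0.2664, 0.1525]
orientation: [-106.5, 89.6, 73.6]
force: [0.2, 0.3, 0.1]
opening: 0.0878
t 12.32 p [0.5531 0.2664 0.1525] xax [ 0.002  0.006 -1.   ] yaw_of_y -89.9 F [0.2 0.3 0.1] M [-0.05 -0.05  0.01] open 0.0878 j [ 44.  18. -13.  -0. -58.  46.]
lin units [-0.02 -0.03 -0.44]
rot units [-0.07  0.02 -0.01]
```

View pics/s6.png

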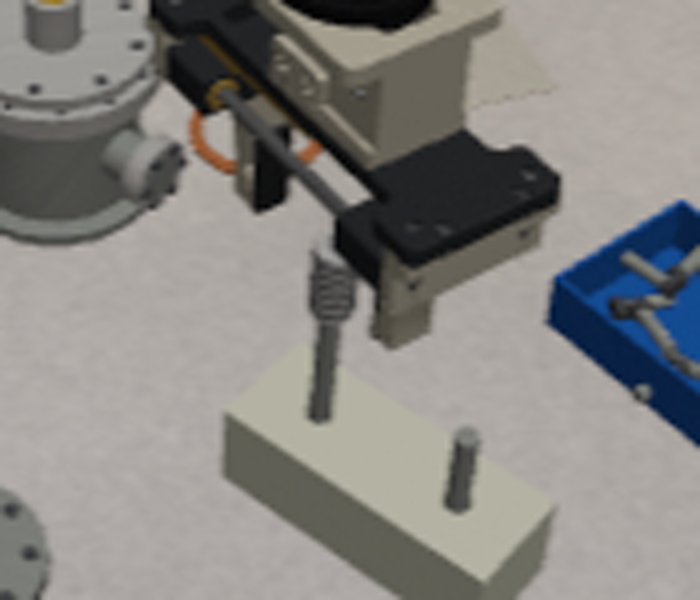

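The knob, at crop (330,285), lies between the two fingers at (260,165) and (405,320). I'll go down the last part.

```bash
python3 -m crank '[{"linear":[-0.02,-0.03,-0.3],"rot":[-0.07,0,0],"hand":1},{"linear":[0,0,-0.2],"rot":[0,0,0],"hand":1},{"linear":[0,0,0],"rot":[0,0,0],"hand":1},{"linear":[0,0,0],"rot":[0,0,0],"hand":1}]'; python3 - <<'E'
from st import *; show((.5517,.2645,.126),-90)
E
```

```text
clock: 12.88
tool_pos: [0.5521, 0.2649, 0.1214]
orientation: [-159.2, 89.8, 20.9]
force: [-0.2, 1.3, 0.3]
opening: 0.0875
t 12.88 p [0.5521 0.2649 0.1214] xax [ 0.003  0.001 -1.   ] yaw_of_y -89.9 F [-0.2  1.3  0.3] M [-0.04 -0.05 -0.01] open 0.0875 j [ 44.  19. -16.   0. -55.  46.]
lin units [-0.01 -0.01  0.08]
rot units [-0.01  0.03 -0.01]
```

```bash
python3 -m crank '[{"linear":[0,0,0.08],"rot":[0,0.03,0],"hand":1},{"linear":[0,0,0],"rot":[0,0,0],"hand":1}]'; python3 - <<'E'
from st import *; show((.5517,.2645,.126),-90)
E
python3 -m crank '[{"linear":[0,0,0],"rot":[0,0,0],"hand":0},{"linear":[0,0,0],"rot":[0,0,0],"hand":0},{"linear":[0,0,0],"rot":[0,0,0],"hand":0},{"linear":[0,0,0],"rot":[0,0,0],"hand":0},{"linear":[0,0,0],"rot":[0,0,0],"hand":0},{"linear":[0,0,0],"rot":[0,0,0],"hand":0},{"linear":[0,0,0],"rot":[0,0,0],"hand":0}]'; python3 - <<'E'
from st import *; show((.5517,.2645,.126),-90)
E
```

```text
clock: 13.12
tool_pos: [0.5525, 0.2652, 0.1273]
orientation: [-124.7, 89.9, 55.3]
force: [-0.5, 0.6, 0.4]
opening: 0.0878
t 13.12 p [0.5525 0.2652 0.1273] xax [ 0.001  0.002 -1.   ] yaw_of_y -89.9 F [-0.5  0.6  0.4] M [-0.02 -0.03  0.01] open 0.0878 j [ 44.  19. -15.  -0. -56.  46.]
lin units [-0.01 -0.01 -0.02]
rot units [-0.02  0.01 -0.01]
clock: 14.0
tool_pos: [0.5526, 0.2653, 0.1277]
orientation: [-126.5, 89.8, 53.5]
force: [-0.1, -1.0, -0.1]
opening: 0.0235
t 14.0 p [0.5526 0.2653 0.1277] xax [ 0.002  0.002 -1.   ] yaw_of_y -89.9 F [-0.1 -1.  -0.1] M [-0.04  0.01  0.02] open 0.0235 j [ 44.  19. -15.  -0. -56.  46.]
lin units [-0.02 -0.01 -0.03]
rot units [-0.03  0.02 -0.01]
```

```bash
python3 -m crank '[{"linear":[0,0,0.3],"rot":[0,0,0],"hand":0},{"linear":[0,0,0.4],"rot":[0,0,0],"hand":0},{"linear":[0,0,0.4],"rot":[0,0,0],"hand":0},{"linear":[0,0,0.4],"rot":[0,0,0],"hand":0},{"linear":[0,0,0.5],"rot":[0,0,0],"hand":0},{"linear":[0,0,0.5],"rot":[0,0,0],"hand":0},{"linear":[0,0,0.4],"rot":[0,0,0],"hand":0},{"linear":[0,0,0],"rot":[0,0,0],"hand":0},{"linear":[0,0,0],"rot":[0,0,0],"hand":0}]'; python3 - <<'E'
from st import *; show((.549,.006,.30),-90)
E
```

```text
clock: 15.12
tool_pos: [0.5495, 0.2641, 0.3018]
orientation: [5.6, 89.7, -174.4]
force: [0.6, 0.3, -2.9]
opening: 0.0215
t 15.12 p [0.5495 0.2641 0.3018] xax [-0.006 -0.001 -1.   ] yaw_of_y -90.0 F [ 0.6  0.3 -2.9] M [-0.07 -0.04  0.04] open 0.0215 j [ 44.  12.  -1.  -0. -77.  46.]
lin units [-0.01 -4.3  -0.03]
rot units [ 0.01 -0.07  0.  ]
```

```bash
python3 -m crank '[{"linear":[0,-0.3,0],"rot":[0,-0.07,0],"hand":0},{"linear":[0,-0.6,0],"rot":[0,0,0],"hand":0},{"linear":[0,-0.7,0],"rot":[0,0,0],"hand":0},{"linear":[0,-0.7,0],"rot":[0,0,0],"hand":0},{"linear":[0,-0.7,0],"rot":[0,0,0],"hand":0},{"linear":[0,-0.6,0],"rot":[0,0,0],"hand":0},{"linear":[0,-0.4,0],"rot":[0,0,0],"hand":0},{"linear":[0,-0.3,0],"rot":[0,0,0],"hand":0},{"linear":[0,0,0],"rot":[0,0,0],"hand":0},{"linear":[0,0,0],"rot":[0,0,0],"hand":0}]'; python3 - <<'E'
from st import *; show((.549,.006,.30),-90)
E
```

```text
clock: 16.38
tool_pos: [0.5423, -0.0084, 0.2915]
orientation: [30.2, 89.1, -149.9]
force: [-0.2, 0.6, -1.0]
opening: 0.0214
t 16.38 p [ 0.5423 -0.0084  0.2915] xax [-0.013 -0.008 -1.   ] yaw_of_y -90.1 F [-0.2  0.6 -1. ] M [ 0.02 -0.08  0.03] open 0.0214 j [ 20.   6. -10.   0. -75.  70.]
lin units [0.11 0.24 0.14]
rot units [ 0.09 -0.15  0.02]
```

```bash
python3 -m crank '[{"linear":[0.11,0.24,0.1],"rot":[0.09,-0.15,0],"hand":0},{"linear":[0,0,0],"rot":[0,0,0],"hand":0},{"linear":[0,0,0],"rot":[0,0,0],"hand":0}]'; python3 - <<'E'
from st import *; show((.549,.006,.30),-90)
from plant import eyes
from h import *
for n in ("scene","top"):
    s=eyes.snapshot(n); np.savez(n+"7.npz",**s)
    x,y=(250,110) if n=="scene" else (260,110)
    cv2.imwrite(f"pics/{n}7.png",cv2.resize(s["image"][y:y+120,x:x+140,::-1],None,fx=5,fy=5,interpolation=cv2.INTER_CUBIC))
E
```

```text
clock: 16.75
tool_pos: [0.5496, 0.0088, 0.2978]
orientation: [-132.9, 89.9, 47.2]
force: [-0.2, 0.8, -1.8]
opening: 0.0216
t 16.75 p [0.5496 0.0088 0.2978] xax [ 0.001  0.001 -1.   ] yaw_of_y -89.9 F [-0.2  0.8 -1.8] M [ 0.   -0.01  0.02] open 0.0216 j [ 21.   6.  -9.  -0. -75.  69.]
lin units [-0.01 -0.05  0.04]
rot units [-0.01  0.01 -0.01]
```

View pics/scene7.png

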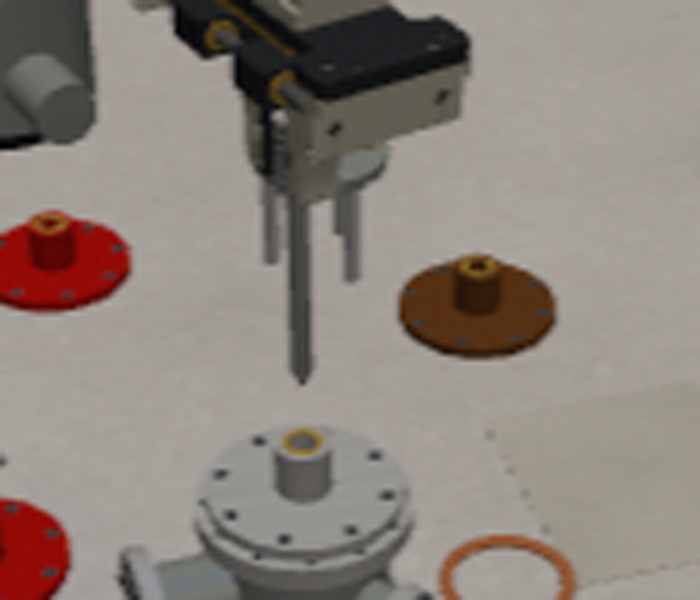

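View pics/top7.png

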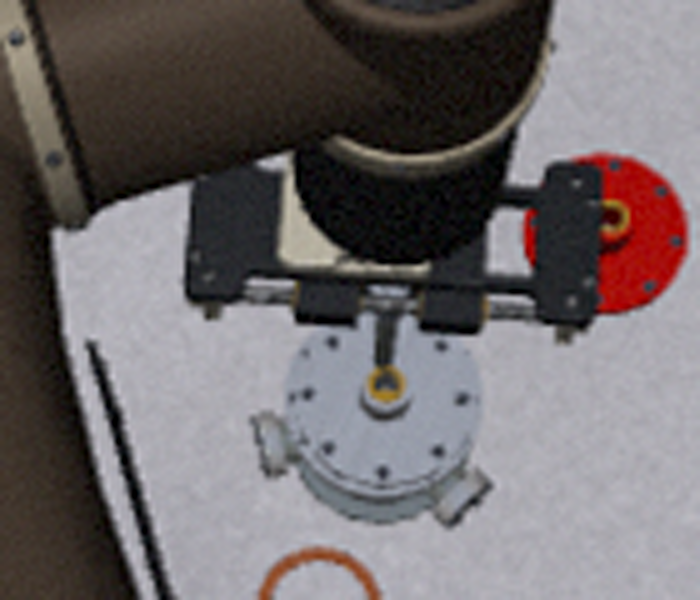

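```bash
cat > rod.py <<'E'
from h import *
from scipy.optimize import least_squares
def rodlines(S,zlo,zhi,xy=(.549,.007)):
    out=[]
    for n,s in S.items():
        C=cloud(s); m=(np.hypot(C[...,0]-xy[0],C[...,1]-xy[1])<.03)&(C[...,2]>zlo)&(C[...,2]<zhi)
        v,u=np.nonzero(m); mid=[]
        for r in np.unique(v):
            c=u[v==r]
            if 3<=len(c)<=12: mid.append((c.mean(),r,len(c),C[r,int(c.mean()),2]))
        mid=np.array(mid); out.append((n,mid))
        print(n,len(mid), mid[::max(1,len(mid)//5)].round(2).tolist() if len(mid) else "")
    return out
def fitaxis(S,L):
    # axis: (x0+a(z-.23), y0+b(z-.23)); residual = horizontal pixel offset of mid from projected axis at same row
    def res(p):
        r=[]
        for n,mid in L:
            zz=np.linspace(.0,.35,200); P=np.c_[p[0]+p[2]*(zz-.23),p[1]+p[3]*(zz-.23),zz]; q=pix(S[n],P)
            i=np.argsort(q[:,1]); r+=list(mid[:,0]-np.interp(mid[:,1],q[i,1],q[i,0]))
        return np.array(r)
    f=least_squares(res,[.549,.007,0,0],loss="soft_l1",f_scale=.5); print("rms px",np.sqrt((f.fun**2).mean()).round(2)); return f.x
E
python3 - <<'E'
from rod import *
S={n:load(n+"7") for n in ("scene","top")}
L=rodlines(S,.19,.285); p=fitaxis(S,L); print(p.round(4))
for z in (.175,.133,.29): print(z,(p[:2]+p[2:]*(z-.23)).round(4))
E
```

```text
scene 32 [[308.67, 151.0, 3.0, 0.29], [309.0, 157.0, 5.0, 0.27], [309.0, 163.0, 5.0, 0.25], [309.0, 169.0, 5.0, 0.23], [309.0, 175.0, 5.0, 0.21], [309.5, 181.0, 4.0, 0.19]]
top 9 [[337.0, 174.0, 5.0, 0.28], [337.0, 175.0, 5.0, 0.27], [337.0, 176.0, 5.0, 0.26], [337.0, 177.0, 5.0, 0.25], [336.5, 178.0, 4.0, 0.24], [336.5, 179.0, 4.0, 0.23], [336.5, 180.0, 4.0, 0.21], [336.5, 181.0, 4.0, 0.21], [336.0, 182.0, 3.0, 0.2]]
rms px 0.18
[ 0.5487  0.0075 -0.0149 -0.0085]
0.175 [0.5496 0.0079]
0.133 [0.5502 0.0083]
0.29 [0.5479 0.007 ]
```

```bash
cat > hub.py <<'E'
from h import *
from scipy.optimize import least_squares
def hub(S):
    T=[]
    for n,s in S.items():
        C=cloud(s); hsv=cv2.cvtColor(s["image"],cv2.COLOR_RGB2HSV)
        near=np.hypot(C[...,0]-.549,C[...,1]-.006)<.03
        # hub cylinder+top midline columns (z>.11)
        m=near&(C[...,2]>.110)&(C[...,2]<.137); v,u=np.nonzero(m)
        mids=[(u[v==r].min()+u[v==r].max())/2 for r in np.unique(v) if (v==r).sum()>=7]
        print(n,np.round(mids,1))
        T.append((n,np.mean(mids)))
    f=least_squares(lambda p:[pix(S[n],[p[0],p[1],.125])[0,0]-u for n,u in T],[.549,.006]); return f.x
E
python3 - <<'E'
from hub import *
S={n:load(n+"5") for n in ("scene","top")}
print(hub(S).round(4))
S={n:load(n+"7") for n in ("scene","top")}
print([pix(S[n],[.5502,.0083,.133]).round(1) for n in S])
E
```

```text
scene [310.  309.5 309.5 309.5 309.5 309.5 309.5 309.5 309.5 309.5 309.5 309.5
 309.5]
top [337. 337. 337. 337. 337. 337. 337. 337. 337.]
[0.5479 0.0043]
[array([[309.5, 198.6]]), array([[335.8, 185.6]])]
```

```bash
python3 -m crank '[{"linear":[0,-0.04,-0.1],"rot":[-0.08,0.15,0],"hand":0},{"linear":[0,0,-0.1],"rot":[0,0,0],"hand":0},{"linear":[0,0,0],"rot":[0,0,0],"hand":0},{"linear":[0,0,0],"rot":[0,0,0],"hand":0}]'; python3 - <<'E'
from st import *; show((.549,.006,.27),-90)
from plant import eyes
from rod import *
S={}
for n in ("scene","top"):
    s=S[n]=eyes.snapshot(n); np.savez(n+"8.npz",**s)
L=rodlines(S,.175,.265); p=fitaxis(S,L); print(p.round(4))
for z in (.155,.133,.29): print(z,(p[:2]+p[2:]*(z-.23)).round(4))
E
```

```text
clock: 17.35
tool_pos: [0.5493, 0.0057, 0.2843]
orientation: [25.7, 89.1, -154.2]
force: [0.1, -0.1, -0.8]
opening: 0.0215
t 17.35 p [0.5493 0.0057 0.2843] xax [-0.014 -0.007 -1.   ] yaw_of_y -90.0 F [ 0.1 -0.1 -0.8] M [-0.01 -0.07  0.  ] open 0.0215 j [ 21.   7.  -9.   0. -74.  69.]
lin units [-0.01  0.01 -0.24]
rot units [ 0.08 -0.16 -0.  ]
scene 28 [[308.0, 158.0, 5.0, 0.26], [308.5, 163.0, 4.0, 0.25], [309.0, 168.0, 5.0, 0.23], [309.0, 173.0, 5.0, 0.22], [309.0, 178.0, 5.0, 0.2], [309.0, 183.0, 5.0, 0.19]]
top 9 [[338.0, 176.0, 5.0, 0.26], [338.0, 177.0, 5.0, 0.25], [338.0, 178.0, 5.0, 0.24], [338.0, 179.0, 5.0, 0.23], [338.0, 180.0, 5.0, 0.23], [337.5, 181.0, 4.0, 0.21], [337.5, 182.0, 4.0, 0.21], [337.5, 183.0, 4.0, 0.19], [337.5, 184.0, 4.0, 0.18]]
rms px 0.19
[0.548  0.0041 0.0133 0.0026]
0.155 [0.547  0.0039]
0.133 [0.5467 0.0038]
0.29 [0.5488 0.0042]
```

```bash
python3 -m crank '[{"linear":[0,0,-0.2],"rot":[0.02,-0.08,0],"hand":0},{"linear":[0,0,-0.1],"rot":[0,0,0],"hand":0},{"linear":[0,0,0],"rot":[0,0,0],"hand":0},{"linear":[0,0,0],"rot":[0,0,0],"hand":0}]'; python3 - <<'E'
from st import *; show((.5493,.0057,.25),-90)
from plant import eyes
from rod import *
S={}
for n in ("scene","top"):
    s=S[n]=eyes.snapshot(n); np.savez(n+"9.npz",**s)
    x,y=(275,140) if n=="scene" else (300,140)
    cv2.imwrite(f"pics/{n}9.png",cv2.resize(s["image"][y:y+80,x:x+80,::-1],None,fx=7,fy=7,interpolation=cv2.INTER_CUBIC))
L=rodlines(S,.160,.25); p=fitaxis(S,L); print(p.round(4))
for z in (.155,.133,.29): print(z,(p[:2]+p[2:]*(z-.23)).round(4))
E
```

```text
clock: 17.95
tool_pos: [0.5491, 0.0057, 0.265]
orientation: [35.8, 89.5, -144.2]
force: [0.8, -0.5, -1.6]
opening: 0.0215
t 17.95 p [0.5491 0.0057 0.265 ] xax [-0.007 -0.005 -1.   ] yaw_of_y -90.0 F [ 0.8 -0.5 -1.6] M [-0.   -0.06 -0.01] open 0.0215 j [ 21.   8. -12.   0. -71.  69.]
lin units [ 0.    0.   -0.25]
rot units [ 0.05 -0.08 -0.  ]
scene 28 [[308.5, 163.0, 4.0, 0.25], [308.5, 168.0, 4.0, 0.23], [309.0, 173.0, 5.0, 0.22], [309.0, 178.0, 5.0, 0.2], [309.0, 183.0, 5.0, 0.19], [309.0, 188.0, 5.0, 0.17]]
top 7 [[338.0, 178.0, 5.0, 0.24], [338.0, 179.0, 5.0, 0.23], [337.5, 180.0, 4.0, 0.22], [337.5, 181.0, 4.0, 0.21], [337.5, 182.0, 4.0, 0.2], [337.5, 183.0, 4.0, 0.19], [337.5, 184.0, 4.0, 0.18]]
rms px 0.15
[ 0.5479  0.0041 -0.0014  0.0009]
0.155 [0.548  0.0041]
0.133 [0.5481 0.004 ]
0.29 [0.5479 0.0042]
```

View pics/scene9.png

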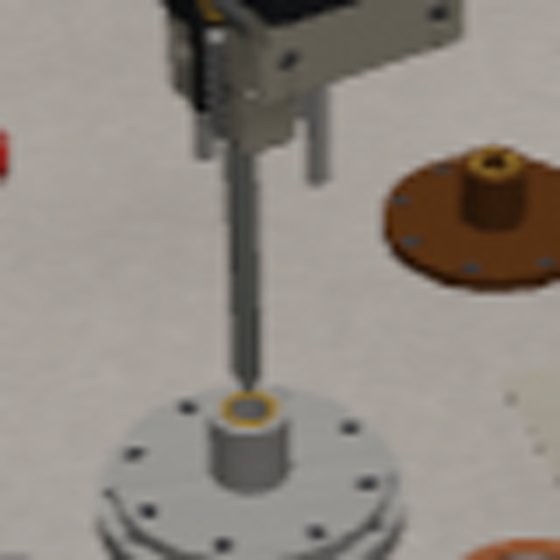

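View pics/top9.png

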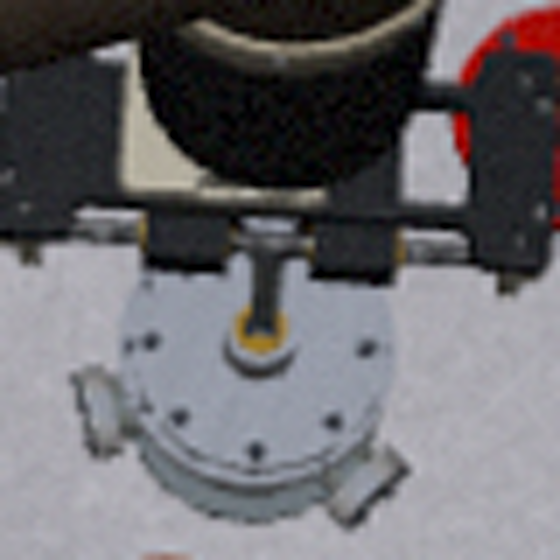

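In the scene crop the tip at (248,388) is over the hub mouth at (250,407), and the top view shows it in line with the brass ring at (262,330). The fitted axis is vertical and within 0.4 mm of the hub centre. I'll insert slowly.

```bash
python3 -m crank '[{"linear":[0,0,-0.12],"rot":[0,0,0],"hand":0},{"linear":[0,0,-0.12],"rot":[0,0,0],"hand":0},{"linear":[0,0,0],"rot":[0,0,0],"hand":0}]'; python3 - <<'E'
from st import *; show((.5491,.0057,.148),-90)
E
```

```text
clock: 18.42
tool_pos: [0.5491, 0.0058, 0.2497]
orientation: [35.1, 89.6, -144.9]
force: [0.5, 1.0, -0.9]
opening: 0.0217
t 18.43 p [0.5491 0.0058 0.2497] xax [-0.006 -0.004 -1.   ] yaw_of_y -90.0 F [ 0.5  1.  -0.9] M [-0.01 -0.05 -0.  ] open 0.0217 j [ 21.   8. -13.   0. -69.  69.]
lin units [-0.   -0.   -1.69]
rot units [ 0.05 -0.07 -0.  ]
```

```bash
python3 -m crank '[{"linear":[0,0,-0.12],"rot":[0,0,0],"hand":0},{"linear":[0,0,-0.12],"rot":[0,0,0],"hand":0},{"linear":[0,0,0],"rot":[0,0,0],"hand":0}]'; python3 -m crank '[{"linear":[0,0,-0.12],"rot":[0,0,0],"hand":0},{"linear":[0,0,-0.12],"rot":[0,0,0],"hand":0},{"linear":[0,0,0],"rot":[0,0,0],"hand":0}]';python3 - <<'E'
from st import *; show((.5491,.0057,.148),-90)
E
```

```text
clock: 18.8
tool_pos: [0.549, 0.0057, 0.2341]
orientation: [34.4, 89.5, -145.6]
force: [-0.5, -0.8, -1.5]
opening: 0.0214
clock: 19.18
tool_pos: [0.5491, 0.0058, 0.2186]
orientation: [34.5, 89.5, -145.4]
force: [-0.2, 1.7, -1.8]
opening: 0.0212
t 19.18 p [0.5491 0.0058 0.2186] xax [-0.007 -0.005 -1.   ] yaw_of_y -90.0 F [-0.2  1.7 -1.8] M [ 0.01 -0.04 -0.04] open 0.0212 j [ 21.   9. -16.   0. -65.  69.]
lin units [ 0.   -0.   -1.18]
rot units [ 0.05 -0.08 -0.  ]
```

```bash
python3 -m crank '[{"linear":[0,0,-0.12],"rot":[0,0,0],"hand":0},{"linear":[0,0,-0.12],"rot":[0,0,0],"hand":0},{"linear":[0,0,0],"rot":[0,0,0],"hand":0}]'; python3 -m crank '[{"linear":[0,0,-0.12],"rot":[0,0,0],"hand":0},{"linear":[0,0,-0.08],"rot":[0,0,0],"hand":0},{"linear":[0,0,0],"rot":[0,0,0],"hand":0}]';python3 - <<'E'
from st import *; show((.5491,.0057,.148),-90)
E
```

```text
clock: 19.55
tool_pos: [0.5491, 0.0057, 0.2032]
orientation: [35.0, 89.5, -145.0]
force: [0.2, 1.0, -2.7]
opening: 0.0215
clock: 19.92
tool_pos: [0.5492, 0.0057, 0.1904]
orientation: [35.9, 89.5, -144.1]
force: [0.1, -0.6, -1.6]
opening: 0.0216
t 19.93 p [0.5492 0.0057 0.1904] xax [-0.006 -0.005 -1.   ] yaw_of_y -90.0 F [ 0.1 -0.6 -1.6] M [-0.05 -0.03 -0.04] open 0.0216 j [ 21.  11. -18.   0. -62.  69.]
lin units [-0.   -0.   -0.71]
rot units [ 0.05 -0.07 -0.  ]
```

```bash
python3 -m crank '[{"linear":[0,0,-0.12],"rot":[0,0,0],"hand":0},{"linear":[0,0,0],"rot":[0,0,0],"hand":0}]'; python3 -m crank '[{"linear":[0,0,-0.12],"rot":[0,0,0],"hand":0},{"linear":[0,0,0],"rot":[0,0,0],"hand":0}]'; python3 - <<'E'
from st import *; show((.5491,.0057,.148),-90)
E
```

```text
clock: 20.18
tool_pos: [0.5492, 0.0058, 0.1828]
orientation: [35.5, 89.6, -144.5]
force: [-0.5, -0.3, -0.9]
opening: 0.0215
clock: 20.42
tool_pos: [0.5492, 0.0058, 0.1751]
orientation: [36.0, 89.6, -143.9]
force: [-1.5, -0.4, -1.1]
opening: 0.0214
t 20.43 p [0.5492 0.0058 0.1751] xax [-0.006 -0.005 -1.   ] yaw_of_y -90.0 F [-1.5 -0.4 -1.1] M [ 0.02 -0.05 -0.03] open 0.0214 j [ 21.  11. -19.   0. -60.  69.]
lin units [-0.   -0.   -0.45]
rot units [ 0.05 -0.07 -0.  ]
```

```bash
python3 -m crank '[{"linear":[0,0,-0.12],"rot":[0,0,0],"hand":0},{"linear":[0,0,0],"rot":[0,0,0],"hand":0}]'; python3 -m crank '[{"linear":[0,0,-0.12],"rot":[0,0,0],"hand":0},{"linear":[0,0,0],"rot":[0,0,0],"hand":0}]'; python3 - <<'E'
from st import *; show((.5491,.0057,.148),-90)
E
```

```text
clock: 20.68
tool_pos: [0.5493, 0.0058, 0.1674]
orientation: [36.1, 89.6, -143.9]
force: [-1.4, 0.6, -1.4]
opening: 0.0218
clock: 20.92
tool_pos: [0.5493, 0.0058, 0.1597]
orientation: [36.1, 89.6, -143.9]
force: [0.4, -0.3, -1.8]
opening: 0.0217
t 20.93 p [0.5493 0.0058 0.1597] xax [-0.006 -0.005 -1.   ] yaw_of_y -90.0 F [ 0.4 -0.3 -1.8] M [-0.01 -0.05 -0.04] open 0.0217 j [ 21.  12. -20.   0. -58.  69.]
lin units [-0.   -0.   -0.19]
rot units [ 0.05 -0.07 -0.  ]
```

```bash
python3 -m crank '[{"linear":[0,0,-0.1],"rot":[0,0,0],"hand":0},{"linear":[0,0,-0.08],"rot":[0,0,0],"hand":0},{"linear":[0,0,0],"rot":[0,0,0],"hand":0},{"linear":[0,0,0],"rot":[0,0,0],"hand":0}]'; python3 - <<'E'
from st import *; show((.5491,.0057,.148),-90)
from plant import eyes
from h import *
for n in ("scene","top"):
    s=eyes.snapshot(n); np.savez(n+"10.npz",**s)
    x,y=(260,150) if n=="scene" else (285,140)
    cv2.imwrite(f"pics/{n}10.png",cv2.resize(s["image"][y:y+90,x:x+110,::-1],None,fx=7,fy=6.6,interpolation=cv2.INTER_CUBIC))
    C=cloud(s); m=(np.hypot(C[...,0]-.549,C[...,1]-.006)<.058)&(C[...,2]>.098)&(C[...,2]<.108);P=C[m]
    A=np.c_[P[:,:2]-[.549,.006],np.ones(len(P))]; print(n,len(P),np.linalg.lstsq(A,P[:,2],rcond=None)[0].round(4),np.round(cv2.minEnclosingCircle(P[:,:2].astype(np.float32)),4) if 0 else cv2.minEnclosingCircle(P[:,:2].astype(np.float32)))
E
```

```text
clock: 21.42
tool_pos: [0.5494, 0.0058, 0.1482]
orientation: [37.4, 89.6, -142.6]
force: [0.3, -0.4, -1.7]
opening: 0.0208
t 21.43 p [0.5494 0.0058 0.1482] xax [-0.006 -0.005 -1.   ] yaw_of_y -90.0 F [ 0.3 -0.4 -1.7] M [ 0.05 -0.04  0.02] open 0.0208 j [ 21.  13. -21.   0. -56.  69.]
lin units [-0. -0. -0.]
rot units [ 0.05 -0.07 -0.  ]
scene 674 [-0.0014 -0.0016  0.1021] ((0.5483680963516235, 0.0063178399577736855), 0.05645611882209778)
top 436 [ 0.0059 -0.004   0.103 ] ((0.5414859652519226, 0.006654221564531326), 0.05553612485527992)
```

View pics/scene10.png

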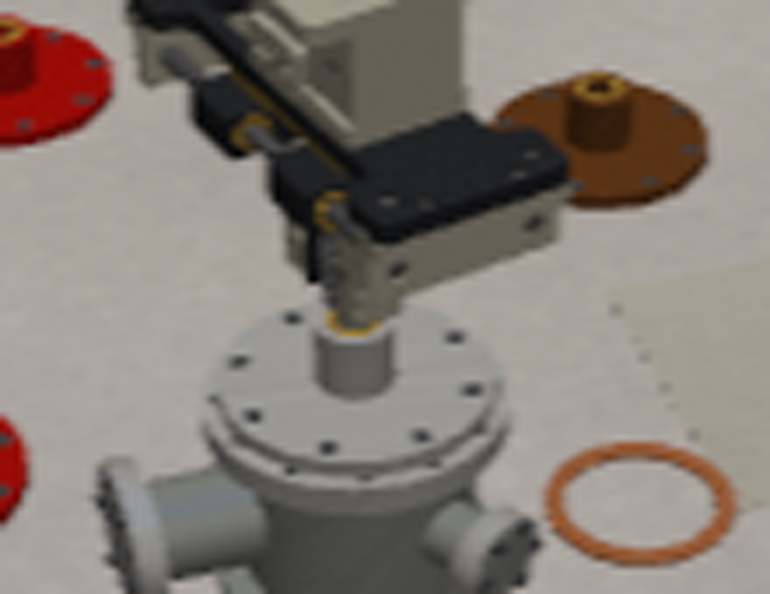

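View pics/top10.png

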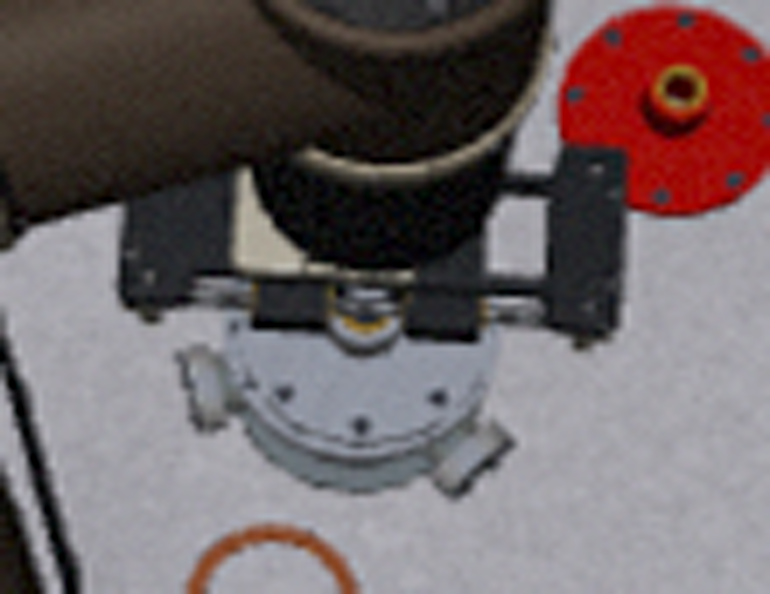

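The scene view shows the fingers and knob just above the hub mouth at crop (352,320), with the shaft inside. The cover is flat on the rim. I'll check from the pre-insertion picture how far the rod's tip sits below the TCP.

```bash
python3 - <<'E'
from h import *
s=load("scene9"); C=cloud(s)
for z in (.139,.142,.145,.150): print(z,pix(s,[.548,.0041,z]).round(1))
I=cv2.cvtColor(s["image"],cv2.COLOR_RGB2GRAY)
print(I[186:200,304:317])
print(C[186:200,309,2].round(4))
s=load("scene10"); C=cloud(s); m=np.hypot(C[...,0]-.552,C[...,1]-.01)<.012
print([(v,round(float(C[v,310,2]),3)) for v in range(180,205)])
E
python3 -c "
from st import *; show()"
```

```text
0.139 [[309.4 195.7]]
0.142 [[309.3 194.8]]
0.145 [[309.3 194. ]]
0.15 [[309.3 192.5]]
[[160 160 160 140  90  66  68  65 131 161 161 160 160]
 [160 161 161 139  90  66  68  64 129 159 158 158 159]
 [160 162 162 140  89  65  68  64 130 160 159 159 160]
 [161 162 163 141  90  64  68  65 132 163 162 162 163]
 [161 161 163 141  89  65  68  65 132 163 162 161 161]
 [161 162 163 141  88  64  67  66 131 161 161 160 160]
 [164 164 164 141  88  64  67  64 132 163 163 164 164]
 [164 166 166 152 110  64  67  64 131 162 163 163 162]
 [163 164 162 160 140  94  67  94 144 163 163 162 163]
 [158 156 154 151 149 117  71 118 143 147 140 144 152]
 [148 147 147 140 128 112 102 109 122 136 142 137 140]
 [147 147 140 117  96  91  91  86  91 112 133 142 147]
 [149 148 137 108  89  91  91  86  77 103 133 143 147]
 [139 139 133 112 104  96  90  87  91 114 138 138 141]]
[0.1761 0.1725 0.1677 0.1657 0.1625 0.1617 0.1549 0.1523 0.1498 0.146
 0.1316 0.132  0.1258 0.1246]
[(180, 0.255), (181, 0.254), (182, 0.252), (183, 0.25), (184, 0.231), (185, 0.231), (186, 0.228), (187, 0.193), (188, 0.19), (189, 0.187), (190, 0.183), (191, 0.179), (192, 0.177), (193, 0.173), (194, 0.167), (195, 0.165), (196, 0.161), (197, 0.16), (198, 0.156), (199, 0.151), (200, 0.13), (201, 0.132), (202, 0.131), (203, 0.126), (204, 0.125)]
t 21.52 p [0.5494 0.0058 0.1482] xax [-0.006 -0.005 -1.   ] yaw_of_y -90.0 F [-0.4  0.8 -1. ] M [ 0.01 -0.06 -0.  ] open 0.0216 j [ 21.  13. -21.   0. -56.  69.]
rot units [ 0.05 -0.07  0.  ]
```

The tip checks agree: it was at about z = 0.141 when the TCP was at 0.265, so it is now at about 0.024–0.025. That is 20 mm below the lower bushing, with the knob about 9–10 mm above the hub. Handing in.

```bash
python3 -c "
from plant import ticket, monitor
print(ticket.close_job()); print(monitor.get_obs()['qvel'].round(3))"
```

```text
the job is handed in; nothing more can be done
None
the job is handed in; nothing more can be done
```

I set the silver cover on the chamber, let go of it, then threaded the rod through both bushings and handed the job in at about 21.5 s. I was still holding the rod by its knob. The hand-in reports no verdict, so the results below are from my own last checks.

- **Cover:** it sits home on the rim. The disc top measured 102–103 mm high (103 mm expected) with under 0.5° of tilt. Its centre is within about 1.5 mm of the chamber axis.
- **Rod:** just before insertion it was vertical to about 0.1° and within about 0.4 mm of the hub centre, and it went in without any contact force. From the arm's height, the tip is now at about 24–25 mm. That is roughly 20 mm below the lower bushing, with the knob about 9–10 mm above the hub. The wrist carried only about the rod's weight, so the knob is not resting on the hub.
- **Not seen or disagreeing:** the tip inside the chamber can't be seen, so its depth is inferred. The two cameras differed by 1–2 mm on positions. The last top-view circle fit of the cover was off by about 7 mm in x because the gripper hid part of it, so I relied on the scene view and the earlier clear top view.
- **Bystanders:** I saw no contact with any of them, but I did not measure their positions again at the end.

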